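# Hold the spare grinding wheel up for inspection

## Robot

A 6-joint arm with a two-finger parallel gripper is mounted at the origin on the work surface. World frame = base frame: x ahead of the robot, y to its left, z up, the work surface at z = 0. Lengths are in m, angles in rad, forces in N, time in s.
With the tool pointing down it reaches from about 0.3 to 0.825 m from the base axis. Payload 5.4 kg.
Tool frame: the origin (TCP) lies at the very end of the fingers, on their centre line; the grasp point (between the pads) lies 19 mm behind it; z points along the fingers, y is the line along which they close (so a half turn about z gives the same grasp; the last joint's range is limited). The gripper opens to 92 mm and grips with 3 to 60 N. Pads are 20 mm wide; open, the fingers measure 128 mm over their backs; the gripper's body (75 mm by 189 mm) begins 69 mm behind the grasp point.
Start: joints at [-1.493, 0.158, 1.597, -0, 1.386, -0.21], TCP at [0.163, -0.551, 0.215] pointing down, gripper open.
Joint ranges: [-2.91, 2.91], [-0.94, 2.29], [0.18, 2.7], [-1.29, 4.43], [0.17, 2.64], [-3, 3]. Speed limits (rad/s): [2.57, 2.57, 3.14, 3.14, 3.14, 3.14].

## Interface

Orientations are given as a rotation vector (axis times angle).
In Python, from workcell import bot gives the robot as it stands. Calls block until the motion is done:
- bot.goto(position, orientation): joint-space move of the TCP to a pose.
- bot.line_to(position, rot=None, max_speed=0.15): straight line of the TCP; rot=None keeps the orientation; max_speed is the mean speed in m/s.
- bot.set_joints(angles): joint-space move.
- bot.set_gripper(opening, newtons=None): opening from 0.0 (shut) to 1.0 (fully open); newtons is the grip in N (None keeps the last); returns when the fingers have stopped.
- bot.hold(seconds).
- bot.inverse_kinematics(position, orientation): joint angles nearest the present ones, or None.
- bot.read_camera(name): name is "scene" or "top" or "wrist"; returns a dict with "pixels" (420x560x3 uint8, blue, green, red), "fx", "fy", "cx", "cy" (pixels), "R" (3x3) and "t" (3): a world point X has camera coordinates R X + t. Camera axes: x right, y down, z forward; pixel columns grow to the right and rows downward; lengths in m; the calibration is good to about 2 mm. A picture is of the moment at which its call begins. There is no depth.
A pose or a line that the arm cannot do raises bot.MotionError and nothing moves.
- bot.job_done(): hands the job in; it is judged then, once.
Readings, each from a call of its own:
- bot.current_clock(): time.
- bot.current_joints(): joint angles.
- bot.current_joint_vel(): joint speeds.
- bot.current_effort(): joint torques, N m.
- bot.current_ee_pos(): TCP position.
- bot.current_tool_rot(): TCP orientation.
- bot.current_contact_force(): force on the tool from outside, world axes, zero at the start.
- bot.current_ft_torque(): the same for the moment, N m.
- bot.current_opening(): opening from 0.0 (shut) to 1.0 (fully open).
- bot.current_grip_force(): force on a finger pad.
Only numpy, scipy, OpenCV 4.12 (cv2) and the standard library are available. Lean on these libraries where they do the work, as an engineer would, in place of code of your own. Each camera call takes 0.05 s, during which the arm holds its last target. There are 200 camera calls.

## Task

Draw the white grinding wheel upright out of the wooden rack and hold it up over the middle of the blue mat, its whole rim at least 10 cm above the bench, leaning at about 45 degrees so that the face with the red label looks obliquely upward for a crack inspection. Leave the other two wheels standing in the rack and do not disturb the bottle, tin, screwdriver or spanner on the bench. Finish while still holding the white wheel there, steady: do not put it down or let go.

Things in the scene. Friction and masses are not known exactly. Their poses are not given: they have to be found in the camera images.
- wheel_white: white disc, 125 mm diameter, 20 mm thick, about 0.5 kg, on its rim in a rack slot (may lean a few degrees). Origin at the disc's centre, there 72 mm above the bench (top at 135 mm). x is the disc's axis, out of the face with the red round label (60 mm across); that face starts looking away from the robot (+x, within 25 degrees of yaw). z is up while in the rack.
- rack: light wooden block fixed to the bench, left or right of the mat, 220 (x) by 150 (y) by 45 mm high; three slots in its top at x = -75, 0, +75 mm of its frame, each 23 mm wide (x), 120 mm long (y), 35 mm deep, floor 10 mm above the bench. One wheel per slot, the white one in any; 55 mm free between neighbours' faces. Origin: centre of its underside.
- mat: blue square mat fixed to the bench, 200 by 200 mm and 4 mm thick, with nothing on it. Origin at the centre of its underside.
- wheel_grey: dark grey grinding wheel with a yellow label, same size (125 by 20 mm) and frame as the white one, in another slot of the rack; bystander, stays there. Origin at the disc's centre.
- wheel_green: dark green grinding wheel with a yellow label, same size (125 by 20 mm) and frame as the white one, in another slot of the rack; bystander, stays there. Origin at the disc's centre.
- oil_bottle: amber bottle with a red cap, 54 mm in diameter, 150 mm tall, standing; bystander. Origin at the centre of its underside.
- tin: tin with a green label, 72 mm in diameter, 85 mm tall, standing; bystander. Origin at the centre of its underside.
- screwdriver: screwdriver with a yellow handle lying on the bench; bystander. Origin on its underside, x towards its tip.
- wrench: steel spanner lying on the bench; bystander. Origin on its underside, x towards its jaw.
Not all that is in view belongs to the job. What is shaped like the wheel_white but pink is not meant.

How it is judged:
On the way:
1. the white wheel is drawn up clear of the rack, in the fingers, still roughly upright (height (world z) of wheel_white above 0.115 m and contact force between wheel_white and the fingers above 1 N and contact force between wheel_white and rack below 0.1 N and angle between wheel_white's own x axis and vertical between 1.2 and 1.94 rad), for 0.1 s.
At the end, for the whole second after the job is handed in: White wheel held still by the fingers, centre within 50 mm of the mat's centre seen from above and over 150 mm above the bench, red-label axis 45 +/- 13 degrees from straight up, touching neither rack nor mat; the grey and green wheels within 20 mm of their starts (height (world z) of wheel_white above 0.15 m and angle between wheel_white's own x axis and vertical between 0.56 and 1.01 rad and horizontal distance between wheel_white and mat below 0.05 m and contact force between wheel_white and the fingers above 1 N and contact force between wheel_white and rack below 0.1 N and contact force between wheel_white and mat below 0.1 N and linear speed of wheel_white below 0.03 m/s and angular speed of wheel_white below 0.2 rad/s and distance of each of wheel_grey, wheel_green from where it was at the start of the episode below 0.02 m); the arm keeps its last pose, push and grip.
It fails at once if the grey or the green wheel is shifted by more than 20 mm (distance of any of wheel_grey, wheel_green from where it was at the start of the episode above 0.02 m).
It fails at once if the bottle, tin, screwdriver or spanner is shifted by more than 30 mm (distance of any of oil_bottle, tin, screwdriver, wrench from where it was at the start of the episode above 0.03 m).
It also fails if it takes over 38 s, if anything falls off the work surface, if the arm or the gripper's body presses on something with over 40 N, if the wrist force passes 120 N, or if a joint passes its speed limit or range.

## Working session

There is one attempt and no reset: what is moved stays moved. The work goes in short steps, each a Python script; the robot and the scene stay as the last script left them, time stands still between calls to the robot, and variables do not carry over. Pictures are saved under pics/ and viewed, at most 10 in all, crops included, and the job is handed in when it is done.

```bash
mkdir -p pics; python3 - <<'E'
from workcell import bot
import cv2,numpy as np
a=bot.read_camera("scene");b=bot.read_camera("top")
np.save('scene.npy',a,allow_pickle=True);np.save('top.npy',b,allow_pickle=True)
cv2.imwrite('pics/scene.png',a['pixels']);cv2.imwrite('pics/top.png',b['pixels'])
for c in(a,b):print(c['fx'],c['cx'],c['cy'],(-c['R'].T@c['t']).round(3),c['R'].round(2).tolist())
E
```

```text
407.03235096161035 282.80255546072976 207.38737870269807 [ 0.873 -0.45   0.969] [[0.8, 0.6, -0.01], [0.52, -0.69, -0.5], [-0.3, 0.39, -0.87]]
512.0628169406957 276.34043970039346 212.76659248491768 [ 0.429 -0.04   1.508] [[-0.02, -1.0, -0.02], [-1.0, 0.02, -0.09], [0.09, 0.02, -1.0]]
```

View pics/scene.png

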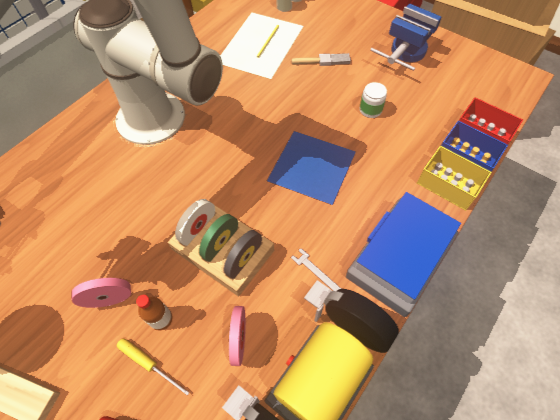

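View pics/top.png

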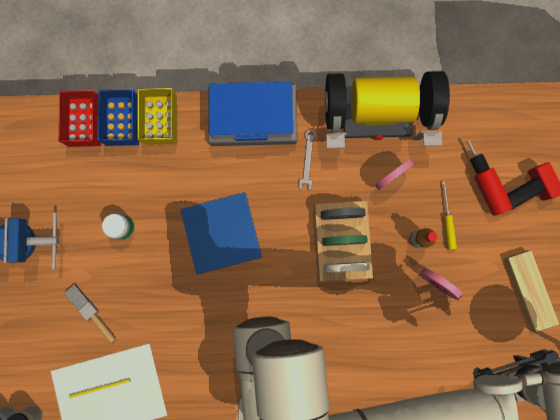

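The top view shows the mat at about (221,233) and the rack at (345,242). The white wheel is in the slot nearest the robot, at top (347,268) and scene (197,222).

There are three candidates: the white wheel in the rack at scene (197,222), a pink disc at (101,292) and a pink disc at (237,335). Only the first is white, has a red label and stands in the rack. I'll confirm it in a crop while measuring.

```bash
cat > h.py <<'E'
import numpy as np,cv2
def ray(c,uv,z):
    d=c['R'].T@np.array([(uv[0]-c['cx'])/c['fx'],(uv[1]-c['cy'])/c['fy'],1]);o=-c['R'].T@c['t']
    return o+d*(z-o[2])/d[2]
def blob(mask,box):
    x0,y0,x1,y1=box;m=np.zeros_like(mask);m[y0:y1,x0:x1]=mask[y0:y1,x0:x1]
    cs=cv2.findContours(m,cv2.RETR_EXTERNAL,cv2.CHAIN_APPROX_NONE)[0]
    return max(cs,key=cv2.contourArea)
E
python3 - <<'E'
from h import *
a=np.load('scene.npy',allow_pickle=True).item();b=np.load('top.npy',allow_pickle=True).item()
A=cv2.cvtColor(a['pixels'],cv2.COLOR_BGR2HSV);B=cv2.cvtColor(b['pixels'],cv2.COLOR_BGR2HSV)
red=(((A[...,0]<8)|(A[...,0]>172))&(A[...,1]>140)).astype(np.uint8)
yel=((A[...,0]>14)&(A[...,0]<35)&(A[...,1]>110)).astype(np.uint8)
for n,m,bx in(('white',red,(180,200,216,245)),('green',yel,(207,217,238,262)),('grey',yel,(232,235,262,278))):
    k=blob(m,bx);h=cv2.convexHull(k);e=cv2.fitEllipse(h);print(n,cv2.contourArea(h),np.round(e[0]),np.round(e[1]),ray(a,e[0],.072).round(4),bx,cv2.boundingRect(h))
# mat
for c,H,bx in((a,A,(255,120,365,210)),(b,B,(170,185,270,280))):
    m=((H[...,0]>100)&(H[...,0]<125)&(H[...,1]>120)).astype(np.uint8)
    r=cv2.minAreaRect(blob(m,bx));q=np.array([ray(c,p,.004) for p in cv2.boxPoints(r)])
    print('mat',r,q.mean(0).round(4),np.linalg.norm(np.diff(q,axis=0),axis=1).round(3))
# white top
m=((B[...,1]<60)&(B[...,2]>120)).astype(np.uint8)
r=cv2.minAreaRect(blob(m,(315,255,380,285)));q=np.array([ray(b,p,.135) for p in cv2.boxPoints(r)]);print('whitetop',r,q.round(4).tolist(),q.mean(0))
cr=np.hstack([cv2.resize(a['pixels'][185:295,155:285],(390,330)),cv2.resize(b['pixels'][190:300,280:410],(390,330))])
cv2.imwrite('pics/crop.png',cr)
E
```

```text
white 183.0 [198. 224.] [10. 24.] [ 0.4188 -0.2055  0.072 ] (180, 200, 216, 245) (191, 214, 16, 21)
green 593.5 [222. 247.] [19. 50.] [ 0.5081 -0.217   0.072 ] (207, 217, 238, 262) (207, 227, 31, 35)
grey 516.5 [249. 261.] [18. 41.] [ 0.5824 -0.2071  0.072 ] (232, 235, 262, 278) (236, 245, 26, 33)
mat ((311.4638366699219, 175.20135498046875), (62.222225189208984, 39.35135269165039), 19.653823852539062) [0.5339 0.125  0.004 ] [0.138 0.186 0.132]
mat ((220.339599609375, 232.8744659423828), (66.63910675048828, 67.086181640625), 75.61860656738281) [0.5124 0.153  0.004 ] [0.199 0.197 0.196]
whitetop ((347.638427734375, 266.9923095703125), (7.155632495880127, 39.106361389160156), 86.8201675415039) [[0.4142, -0.1501, 0.135], [0.4178, -0.2539, 0.135], [0.3989, -0.2542, 0.135], [0.3953, -0.1506, 0.135]] [ 0.40657201 -0.20219448  0.135     ]
```

View pics/crop.png

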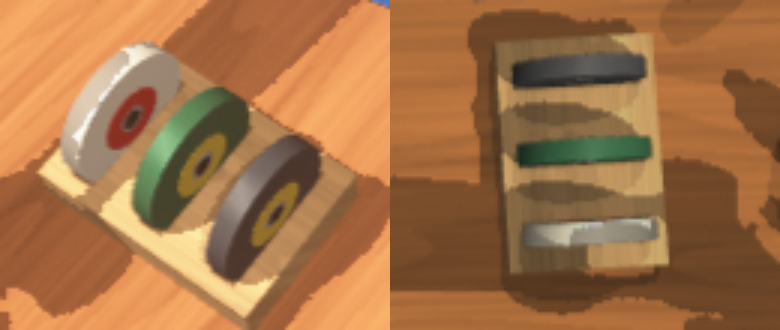

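The crop confirms it: the white disc with the red label stands in the slot nearest the robot, in the crop at (125,115) and (590,230). Two views put its centre at about (0.407,-0.203) with a yaw of 2°, and its neighbours are about 75 mm apart, as expected. The mat centre is (0.512,0.153), with its sides measuring 0.2 m. Next I'll check that the arm can reach each pose, then go above the wheel.

```bash
cat >> h.py <<'E'
from scipy.spatial.transform import Rotation as Ro
def down(yaw,flip): # tool y along +-label axis
    y=np.array([np.cos(yaw),np.sin(yaw),0])*flip;z=np.array([0,0,-1.]);return Ro.from_matrix(np.c_[np.cross(y,z),y,z])
def tilted(yaw,flip,a=np.pi/4):
    k=np.array([-np.sin(yaw),np.cos(yaw),0]);return Ro.from_rotvec(-a*k)*down(yaw,flip)
W=np.array([.407,-.203]);YAW=.04;M=np.array([.512,.153])
E
python3 - <<'E'
from h import *
from workcell import bot
for f in(1,-1):
    q=bot.inverse_kinematics([*W,.25],down(YAW,f).as_rotvec());print(f,None if q is None else np.round(q,2))
    for p in(-.6,-.3,0,.3,.6,.9):
        R=tilted(p,f);t=np.array([*M,.24])-.004*R.as_matrix()[:,2]
        q=bot.inverse_kinematics(t,R.as_rotvec());print('  ',p,None if q is None else np.round(q,2))
E
```

```text
1 [-0.73 -0.19  1.87 -0.    1.46 -0.77]
   -0.6 [ 0.44 -0.17  2.06 -0.83  0.97  1.42]
   -0.3 [ 0.31 -0.37  2.22 -0.66  0.73  0.99]
   0 [ 0.11 -0.55  2.33 -0.15  0.58  0.21]
   0.3 [-0.12 -0.61  2.37  0.47  0.7  -0.68]
   0.6 [-0.31 -0.54  2.33  0.75  0.96 -1.23]
   0.9 [-0.41 -0.36  2.21  0.83  1.19 -1.59]
-1 [-0.73 -0.19  1.87 -0.    1.46  2.37]
   -0.6 [ 0.44 -0.17  2.06 -0.83  0.97 -1.72]
   -0.3 [ 0.31 -0.37  2.22 -0.66  0.73 -2.15]
   0 [ 0.11 -0.55  2.33 -0.15  0.58 -2.94]
   0.3 [-0.12 -0.61  2.37  0.47  0.7   2.47]
   0.6 [-0.31 -0.54  2.33  0.75  0.96  1.91]
   0.9 [-0.41 -0.36  2.21  0.83  1.19  1.55]
```

```bash
python3 - <<'E'
from h import *
from workcell import bot
p=bot.current_ee_pos();bot.line_to([p[0],p[1],.27])
bot.goto([*W,.25],down(YAW,1).as_rotvec()); bot.set_gripper(.5,10)
c=bot.read_camera("wrist");cv2.imwrite('pics/w.png',c['pixels'])
np.save('wrist.npy',c,allow_pickle=True)
print(bot.current_clock(),bot.current_ee_pos(),(-c['R'].T@c['t']).round(3))
def px(X):
    v=c['R']@np.array(X)+c['t'];return v[0]/v[2]*c['fx']+c['cx'],v[1]/v[2]*c['fy']+c['cy']
print(np.round(px([*W,.135])))
E
```

```text
3.0417 [ 0.40700954 -0.20297281  0.25001392] [ 0.405 -0.125  0.421]
[277. 206.]
```

View pics/w.png

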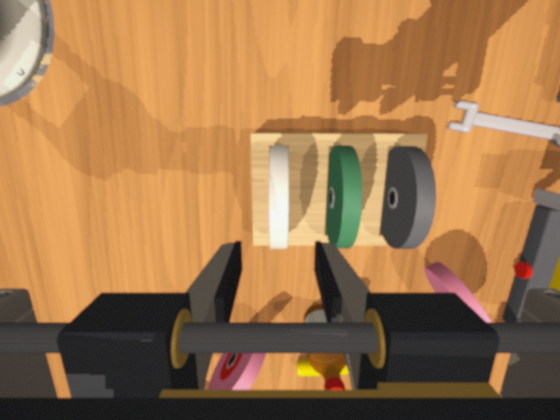

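The wrist view shows the white rim centred at about column 279, rows 145–248, against a predicted 277. It sits midway between the fingers (240 and 315), so I'll descend, grip and lift.

```bash
python3 - <<'E'
from h import *
from workcell import bot
bot.line_to([*W,.076],max_speed=.12);print(bot.current_contact_force())
bot.set_gripper(0,45);bot.hold(.3)
print(bot.current_opening()*92,bot.current_grip_force(),bot.current_contact_force())
bot.line_to([*W,.16],max_speed=.08);print(bot.current_contact_force())
bot.line_to([*W,.26],max_speed=.12);bot.hold(.2)
print(bot.current_opening()*92,bot.current_grip_force(),bot.current_contact_force(),bot.current_clock())
E
```

```text
[0.63169705 0.09709039 0.23542367]
19.691818672798057 44.999880194664 [-0.63175273  0.18158618  2.2405629 ]
[-0.01106192  0.26349765 -4.70089338]
20.00192924227206 44.9982225894928 [ 0.83808065  0.14810765 -4.56761786] 7.8333
```

The gripper reads 20 mm opening and a 4.6 N load, so the wheel is held. Next I'll carry it to the mat, tilt it and look.

```bash
python3 - <<'E'
from h import *
from workcell import bot
bot.line_to([M[0],M[1],.26],max_speed=.12)
R=tilted(YAW,1);t=np.array([*M,.24])-.004*R.as_matrix()[:,2]
bot.line_to(t,R.as_rotvec(),max_speed=.03);bot.hold(.5)
print(bot.current_ee_pos(),bot.current_opening()*92,bot.current_grip_force(),bot.current_contact_force(),bot.current_clock())
c=bot.read_camera("scene");b=bot.read_camera("top")
np.save('s2.npy',c,allow_pickle=True)
for k in(c,b):
    v=k['R']@np.array([*M,.24])+k['t'];print(v[:2]/v[2]*k['fx']+[k['cx'],k['cy']])
cv2.imwrite('pics/f.png',np.hstack([cv2.resize(c['pixels'][80:290,180:390],(400,400)),cv2.resize(b['pixels'][130:340,150:360],(400,400))]))
E
```

```text
[0.50925313 0.1528623  0.24281813] 19.76031010082576 44.99897003173828 [ 0.64352535 -0.75531283 -4.21193753] 12.5083
[315.7597622  106.55616789]
[208.09301128 227.86357662]
```

View pics/f.png

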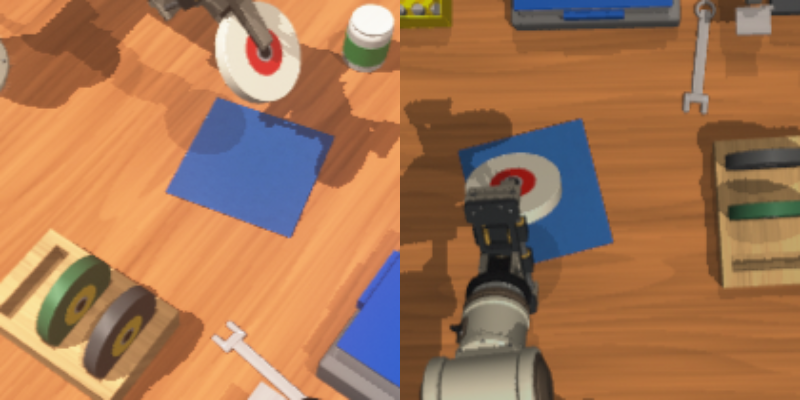

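The picture shows the white wheel over the mat with its red label facing obliquely up. The label centre is at about scene (317,106) and top (209,226), within 3 px of prediction. The grey and green wheels still stand in the rack, and the grip is steady.

```bash
python3 -c "
from workcell import bot
print(bot.job_done())"
```

```text
the job is handed in; nothing more can be done
None
```

I handed the job in with the white wheel held steady over the mat, centre about 24 cm above the bench, leaning at about 45° with the red label facing up; the grey and green wheels are still in the rack, and no verdict came back.

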